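# Roll the spice jar up the sloping rack to its stop

### The job

Two sloping bamboo jar racks stand by the stove; in one a spice jar is parked in the dip at the top, in the other the jar lies down at the front lip and should be parked in the same way, so that the front is free for the next jar. With your fingertips push it up its gutter, gently and steadily, over the crest until it settles in the dip against the back stop and stays there by itself, then let go of it completely. Do not pinch or lift the jar, do not let it get away and run back down the gutter, and leave everything else where it is.

Things in the scene. Friction and masses are not known exactly. Their poses are not given: they have to be found in the camera images.
- jar: The jar to push: glass spice jar with red flip-top lid, lying on its side across the gutter against the front lip. 100 mm long, 110 to 225 g; 46 mm in diameter throughout, lid and glass alike. Origin: mid length, on the axis, so it does not shift as the jar turns. Its y axis is the jar's axis, lid to +y.
- rack_a: The jar's rack: sloping bamboo gutter, fixed, 229 mm long, 119 mm wide, 103 mm between two 8 mm side rails standing 18 mm above its floor. Origin: worktop level, mid width; x points uphill along the gutter (x -113 to +116 mm), z up. Floor: straight from x -105, z 11.6 up at 10 degrees to x +45, z 38, then down at 6 degrees to x +108, z 31.4 mm. It may be the left or the right rack.
- rack_b: The other rack, of the same make and size and with the same origin and axes, in which another jar is already parked. Fixed.
- ramp (a point): Foot of the ramp: on the floor of rack_a at the inner face of its front lip, mid width. x points up along the ramp, z square to it. The lip is 8 mm thick (rack x -113 to -105) and stands 8 mm above this point. A jar on the ramp has its centre at z 23 mm here; at the start it is at about rack x -90, z 37 mm.
- seat (a point): Where the jar's centre lies when parked in rack_a: rack x +85, z 57 mm, mid width. It then touches the upright back stop (face at rack x +108, top at z 61 mm).
- crest (a point): On top of the crest of rack_a, mid width. The jar's centre passes it at 61 mm above the worktop. Short of the crest the jar rolls back when left alone; once past it, it rolls down into the dip to the stop by itself and stays. Push it near the middle of its length: pushed far off the middle it can turn askew and wedge between the side rails.
- jar_parked: Bystander: a like jar parked on its side at the top of rack_b, origin in the middle of its axis. Loose.
- jar_upright: Bystander: a like jar standing upright, 100 mm high, 46 mm in diameter, origin at the centre of its foot. Loose.
- salt_cellar: Bystander: round white ceramic salt cellar with lid and knob, 84 mm in diameter, 81 mm high, origin at the centre of its foot. Loose.
- cezve: Bystander: stainless steel cezve, 86 mm in diameter and 72 mm high, its long handle reaching 180 mm along its own +x and up to 115 mm; origin at the centre of its foot. Loose.
- tin: Bystander: closed hinged aluminium tin, 78 x 113 mm, 54 mm high, origin at the centre of its foot. Loose.
Mind the look-alikes: they are no part of the job. What is shaped like the jar but purple is not meant.

How it is judged:
By the outcome, as a careful person would: the job done as asked, in the order asked, and still so for the second after the job is handed in, with the robot touching nothing.
It also fails if it takes over 35 s, if anything falls off the work surface, if the arm or the gripper's body presses on something with over 40 N, if the wrist force passes 120 N, or if a joint passes its speed limit or range.

### The arm

A 6-joint arm with a two-finger parallel gripper is mounted at the origin on the work surface. World frame = base frame: x ahead of the robot, y to its left, z up, the work surface at z = 0. Lengths are in m, angles in degrees, forces in N, time in s.
With the tool pointing down it reaches from about 0.4 to 0.825 m from the base axis. Payload 7 kg.
Tool frame: the origin (TCP) lies midway between the tips of the shut fingers; the grasp point (between the pads) lies 19 mm behind it; z points along the fingers, x is the direction in which the jaws open and shut, and the axes are right-handed (so a half turn about z gives the same grasp; the last joint's range is limited). The gripper opens to 88 mm and grips with 3 to 60 N. Pads are 19 mm wide; open, the fingers measure 130 mm over their backs; the gripper's body (78 mm by 193 mm) begins 47 mm behind the grasp point.
Start: joints at [90.247, 20.546, 0.682, 0, -70.136, -16.507], TCP at [0.189, 0.648, 0.227] pointing down, gripper open.
Joint ranges: [-176.03, 176.03], [-82.01, 121.73], [-58.28, 71.71], [-173.87, 95.51], [-174.79, -0.11], [-173.66, 173.66]. Speed limits (degrees/s): [136.94, 136.94, 172.46, 180, 180, 180].

### API

Orientations are given as [roll, pitch, yaw] about the fixed x, y, z axes, in that order (R = Rz(yaw) Ry(pitch) Rx(roll)).
In Python, from plant import * gives the robot as it stands. The module is installed in compiled form; this text tells all that it offers.
- The arm moves only by the shell command python3 -m pendant 'ROWS' [OPENING]. ROWS is JSON, a list that holds one entry, the list of rows, each a list of 6 numbers: the shift along the world's x, y, z in mm, then the turn, a rotation vector about the world's x, y, z in degrees. A call has 1 to 10 rows; each row is the pose to reach, as a shift and turn from the pose commanded when the call began; what a row does not reach only later rows make up. A row lasts 1/8 s, in which the tool goes at most 62.5 mm and 10.7 degrees, less where a joint would pass 70% of its speed; a pose out of reach is approached as far as the arm can. A call with a gripper value outside its range is refused whole. OPENING is the closure, from -1 (fully open) to 1 (shut), set as the call begins (- or left out, the last holds). The fingers move at their own pace and stop on an object; the grip force is fixed at half the most. Time passes only in rows, so rows that repeat a pose let the fingers close. It gives the time, the measured TCP pose, the force and the opening at its end, in the units of the state.
- get_obs(): the state, without advancing time (a new reading comes with each control period).
- snapshot(name): name is "side" or "top"; returns a dict with "pixels" (384x512x3 uint8, red, green, blue), "depth" (384x512 float32, m along the optical axis (not along the pixel's ray), 0 where there is no reading), "fx", "fy", "cx", "cy" (pixels), "dist" ([k1, k2, p1, p2, k3] as OpenCV has them; the pictures are not rectified), "pose" (4x4, takes a point from camera to world coordinates). Camera axes: x right, y down, z forward; pixel columns grow to the right and rows downward; lengths in m; the calibration is good to about 2 mm. A picture is of the moment at which its call begins.
- close_job(): hands the job in, once; it reports no verdict.
The state is a dict: "clock": time; "joint_pos": joint angles; "qvel": joint speeds; "tau": joint torques, N m; "tool_pos": TCP position; "orientation": TCP orientation; "force": force on the tool from outside, world axes, zero at the start; "moment": the same for the moment, N m; "opening": finger opening in m.
Only numpy, scipy, OpenCV 4.12 (cv2) and the standard library are available. Lean on these libraries where they do the work, as an engineer would, in place of code of your own. Each camera call takes 0.05 s, during which the arm holds its last target. There are 200 camera calls.

## Working session

There is one attempt and no reset: what is moved stays moved. The work goes in short steps, Python scripts to look and compute and a shell command to move; the robot and the scene stay as the last step left them, time stands still between calls to the robot, and variables do not carry over. Pictures are saved under pics/ and viewed, about 8 in all and at most 12, crops included, and the job is handed in when it is done.

```bash
mkdir -p pics
cat > h.py <<'E'
from plant import *
import numpy as np, cv2
def shot(n,f):
    s=snapshot(n); np.savez(''+f+'.npz',**{k:np.array(v) for k,v in s.items()})
    cv2.imwrite('pics/'+f+'.png',cv2.cvtColor(np.asarray(s['pixels']),cv2.COLOR_RGB2BGR)); return s
def load(f): return dict(np.load(''+f+'.npz'))
def cloud(s):
    K=np.array([[s['fx'],0,s['cx']],[0,s['fy'],s['cy']],[0,0,1]],float)
    h,w=s['depth'].shape
    g=np.stack(np.meshgrid(np.arange(w),np.arange(h)),-1).reshape(-1,1,2).astype(float)
    n=cv2.undistortPoints(g,K,np.array(s['dist'],float)).reshape(h,w,2)
    d=s['depth'].astype(float); P=np.dstack([n*d[...,None],d])
    T=np.array(s['pose']); return P@T[:3,:3].T+T[:3,3]
E
python3 - <<'E'
from h import *
for n in('top','side'): s=shot(n,n+'1'); print(np.round(s['pose'],3).tolist())
print(get_obs())
E
```

```text
[[0.094, -0.972, 0.217, 0.276], [-0.996, -0.093, 0.014, 0.043], [0.007, -0.217, -0.976, 1.354], [0.0, 0.0, 0.0, 1.0]]
[[0.992, -0.099, 0.082, 0.413], [-0.129, -0.702, 0.701, -1.015], [-0.012, -0.705, -0.709, 1.136], [0.0, 0.0, 0.0, 1.0]]
{'clock': 0.1, 'joint_pos': array([ 9.02477533e+01,  2.05855607e+01,  6.39598148e-01, -1.81302746e-02,
       -7.01344118e+01, -1.65073257e+01]), 'qvel': array([-0.01246216, -0.08526481,  0.13104297,  0.08031148, -0.09582434,
       -0.0998112 ]), 'tau': array([-2.76728402e-03, -5.84166241e+01,  2.93752223e+01,  7.01568246e+00,
        1.01747538e-02, -5.72228737e-05]), 'tool_pos': array([0.18888901, 0.64758868, 0.22573948]), 'orientation': array([-1.79993503e+02, -8.19049817e-02, -1.06265750e+02]), 'force': array([ 0.08572693, -0.28444811, -0.01386244]), 'moment': array([-0.05050331,  0.00810369,  0.00655565]), 'opening': 0.08788449771928339}
```

View pics/top1.png

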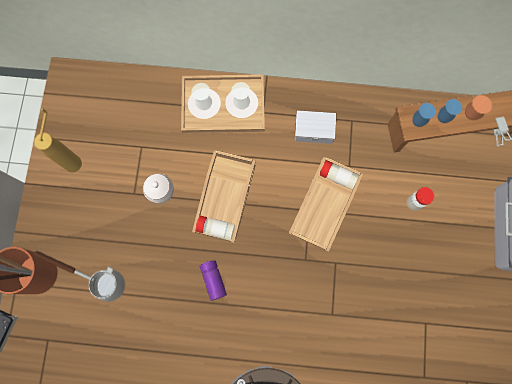

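View pics/side1.png

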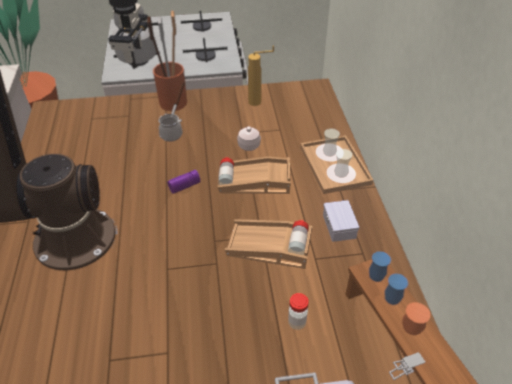

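The top view shows a red-lidded jar at (214,228) at the near end of the left rack. The other red-lidded jars are at (340,175), at the far end of the right rack, and at (422,197), standing upright. A purple look-alike lies at (212,280). The first fits "at the front lip". I'll confirm that with a crop and the heights from depth.

Run:
```python
from h import *
s=load('top1'); P=cloud(s)
im=cv2.imread('pics/top1.png')[135:260,170:380]; cv2.imwrite('pics/crop1.png',cv2.resize(im,None,fx=3.8,fy=3.8,interpolation=cv2.INTER_CUBIC))
for uv in [(203,228),(214,228),(228,231),(219,210),(226,190),(230,175),(234,162),(340,175),(310,225),(330,195),(212,280),(100,150)]:
    print(uv,np.round(P[uv[1],uv[0]],3))
```

```text
(203, 228) [0.46  0.215 0.055]
(214, 228) [0.462 0.185 0.061]
(228, 231) [0.458 0.147 0.058]
(219, 210) [0.519 0.181 0.025]
(226, 190) [0.575 0.167 0.033]
(230, 175) [0.619 0.161 0.033]
(234, 162) [0.658 0.154 0.031]
(340, 175) [ 0.635 -0.138  0.079]
(310, 225) [ 0.502 -0.073  0.018]
(330, 195) [ 0.588 -0.121  0.033]
(212, 280) [0.326 0.176 0.045]
(100, 150) [ 0.666  0.547 -0.002]
```

View pics/crop1.png

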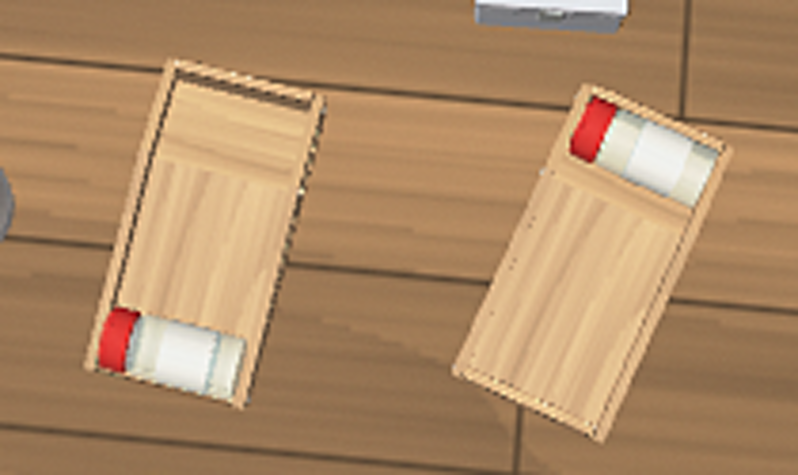

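The crop confirms it: in the left rack the crest line is at crop (225,170) and the jar lies at the low end, crop (170,352). The dip at the top is empty. In the right rack the jar is parked past the crest, at crop (645,150). So rack_a is the left rack. Next I fit its pose.

Run:
```python
from h import *
from scipy.optimize import least_squares
Q=[];C=[]
for n in('top1','side1'):
    s=load(n);P=cloud(s).reshape(-1,3);c=s['pixels'].reshape(-1,3).astype(int)
    m=(abs(P[:,0]-.56)<.17)&(abs(P[:,1]-.175)<.11)&(P[:,2]>.007)&(P[:,2]<.12)&(P[:,0]>.40)
    p=P[m];
    r=cv2.minAreaRect((p[:,:2]*1000).astype(np.float32)); print(n,len(p),r)
    Q.append(p)
Q=np.vstack(Q)
# floor/jar fit: uphill dir u=(cos a,sin a), rack origin
def fl(x): return np.where(x<.045,.0116+(x+.105)*np.tan(np.radians(10)),.038-(x-.045)*np.tan(np.radians(6)))
best=None
def res(v,full=False):
    a=v[2];d=Q[:,:2]-v[:2];x=d@[np.cos(a),np.sin(a)];y=d@[-np.sin(a),np.cos(a)]
    z=fl(x); z=np.where(abs(y)>.0515,z+.018,z); z=np.where(x>.108,.061,z)
    z=np.where(x<-.105,fl(np.array(-.105))+.008,z)
    out=np.maximum(abs(x-.0015)-.1145,0)+np.maximum(abs(y)-.0595,0)
    jx=x+.09; jar=(abs(jx)<.023)&(abs(y)<.0515)
    z=np.where(jar,.037+np.sqrt(np.maximum(.023**2-jx**2,0)),z)
    r=np.clip(Q[:,2]-z,-.015,.015)
    if full: return x,y,Q[:,2]-z
    return np.mean(r**2)+np.mean(np.minimum(out,.02)**2)*4
from scipy.optimize import differential_evolution
o=differential_evolution(res,[(.52,.60),(.13,.21),(-.5,.2)],seed=1,tol=1e-8)
print(o.x,np.degrees(o.x[2]),o.fun**.5)
x,y,e=res(o.x,True); m=(abs(y)<.045)&(x>-.05)&(x<.1); print('floor err',np.median(e[m]))
a=o.x[2]
for lx in(-.113,-.09,.045,.085): print(lx,o.x[:2]+lx*np.array([np.cos(a),np.sin(a)]))
# jar axis by colours
j=(x<-.06)&(Q[:,2]>.045)&(abs(y)<.05)
print('jar',Q[j].mean(0),np.median(x[j]),y[j].min(),y[j].max(),np.degrees(np.polyfit(y[j],x[j],1)[0]),Q[j,2].max())
```

```text
top1 3757 ((569.9209594726562, 178.66578674316406), (290.9713439941406, 212.21397399902344), 2.319981098175049)
side1 2349 ((561.776611328125, 166.65130615234375), (289.87799072265625, 179.7102813720703), 7.151520252227783)
[ 0.5581852   0.17188925 -0.14710958] -8.428757777359213 0.006797445444636191
floor err -0.0009880310374287202
-0.113 [0.44640572 0.18845274]
-0.09 [0.4691573  0.18508141]
0.045 [0.60269915 0.16529317]
0.085 [0.6422671  0.15942999]
jar [0.46698273 0.18287568 0.05559228] -0.09184671004282534 -0.04999313074714242 0.049136228238826844 -0.5855087014737724 0.06863830320567477
```

```bash
python3 -m pendant '[[[0,-50,0,0,0,1],[10,-105,0,0,0,2],[40,-155,0,0,0,3],[75,-205,0,0,0,4],[110,-250,0,0,0,5],[145,-295,0,0,0,6],[180,-345,0,0,0,7],[210,-395,0,0,0,8],[229,-440,0,0,0,8],[229,-455,0,0,0,8]]]' 1
python3 - <<'E'
from h import *
a=-.1471; o=np.array([.5582,.1719]);R=np.array([[np.cos(a),-np.sin(a)],[np.sin(a),np.cos(a)]])
zf=lambda x:.0116+(x+.105)*np.tan(np.radians(10)) if x<.045 else .038-(x-.045)*np.tan(np.radians(6))
pts=[]
for y in(-.0595,.0595):
    for x in(-.113,.045,.116): q=o+R@[x,y]; pts.append([*q,zf(x)+.018])
for y in(-.05,.05):
    q=o+R@[-.09,y]; pts.append([*q,.037])
pts=np.array(pts); out=[]
for n,b in(('top1',(185,140,85,110)),('side1',(205,140,100,65))):
    s=load(n);T=np.linalg.inv(s['pose']);K=np.array([[s['fx'],0,s['cx']],[0,s['fy'],s['cy']],[0,0,1]],float)
    r,_=cv2.Rodrigues(T[:3,:3]);uv=cv2.projectPoints(pts,r,T[:3,3],K,s['dist'].astype(float))[0][:,0]
    x,y,w,h=b;k=5;im=cv2.resize(cv2.imread(f'pics/{n}.png')[y:y+h,x:x+w],(w*4,550 if n=='top1' else h*4) if 0 else (w*4,h*4),interpolation=cv2.INTER_CUBIC)
    for u,v in (uv-[x,y]+.5)*4: cv2.circle(im,(int(u),int(v)),3,(255,0,0),-1)
    c=np.zeros((440,w*4,3),np.uint8);c[:h*4]=im;out.append(c)
cv2.imwrite('pics/ov.png',np.hstack(out))
E
```

```text
clock: 1.35
tool_pos: [0.4184, 0.1906, 0.2262]
orientation: [180.0, -0.0, -98.4]
force: [-0.5, -0.2, -0.2]
opening: 0.0007
```

View pics/ov.png

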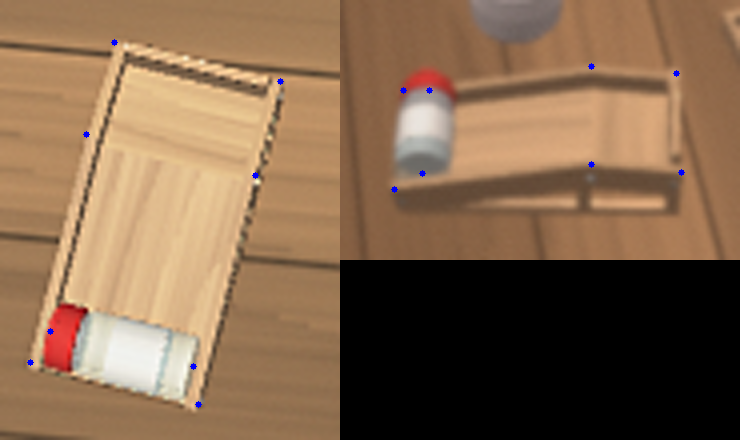

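The overlay puts the rack corners, crest and jar ends within about 1 px (roughly 2 mm) in both views. Next I descend in front of the lip.

```bash
python3 -m pendant '[[[0,0,-50,0,0,0],[0,1,-100,0,0,0],[0,2,-145,0,0,0],[0,2,-175,0,0,0],[0,2,-190,0,0,0],[0,2,-195,0,0,0],[0,2,-195,0,0,0]]]'
python3 - <<'E'
from h import *
shot('side','side2'); im=cv2.imread('pics/side2.png')[120:220,150:320]; cv2.imwrite('pics/c2.png',cv2.resize(im,None,fx=4,fy=4,interpolation=cv2.INTER_CUBIC))
print(get_obs()['tool_pos'],get_obs()['force'])
E
```

```text
clock: 2.22
tool_pos: [0.418, 0.1952, 0.0317]
orientation: [180.0, -0.0, -98.2]
force: [0.4, 0.5, -0.1]
opening: 0.0004
[0.41820024 0.1954063  0.03204351] [-0.28258819  0.58217297  0.59938372]
```

View pics/c2.png

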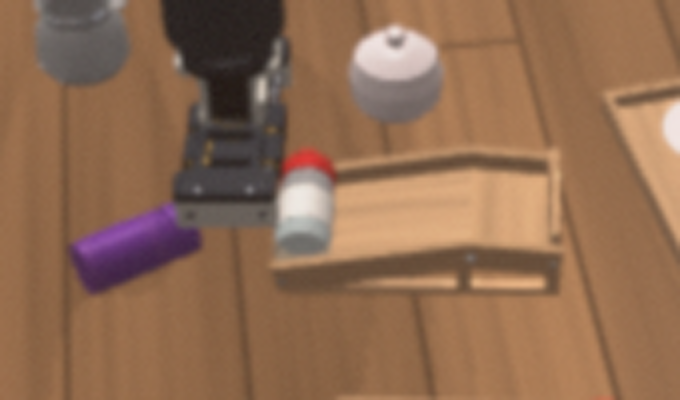

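The fingers are shut in front of the lip at crop (225,205), with the jar at crop (305,205). They are clear of the purple jar, which lies in front of and below the gripper body. Now I approach and start pushing.

```bash
python3 -m pendant '[[[6,-2,0,0,0,0],[11,-3,0,0,0,0],[16,-4,0,0,0,0],[20,-5,0,0,0,0],[24,-6,1,0,0,0],[28,-6,1.5,0,0,0],[32,-7,2,0,0,0],[36,-7.5,3,0,0,0],[40,-8,3.5,0,0,0],[44,-8.5,4.2,0,0,0]]]'
python3 - <<'E'
from h import *
shot('side','side3'); im=cv2.imread('pics/side3.png')[120:220,150:320]; cv2.imwrite('pics/c3.png',cv2.resize(im,None,fx=4,fy=4,interpolation=cv2.INTER_CUBIC))
E
```

```text
clock: 3.52
tool_pos: [0.4623, 0.1864, 0.0358]
orientation: [180.0, -0.0, -98.3]
force: [-0.7, 0.7, 2.1]
opening: 0.0001
```

View pics/c3.png

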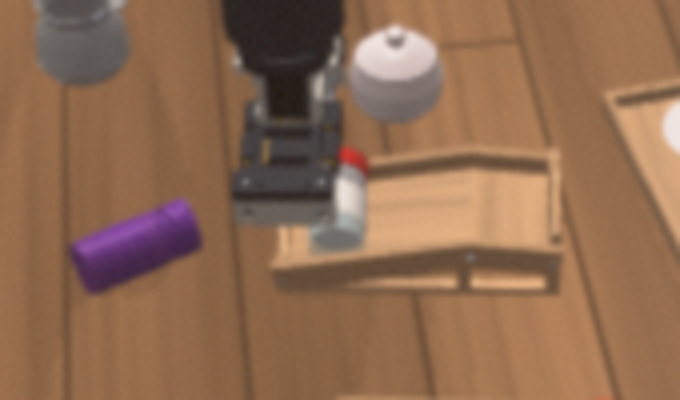

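```bash
cat > jar.py <<'E'
from h import *
import sys
a=-.1471; o=np.array([.5582,.1719])
s=shot(sys.argv[1],sys.argv[2]);P=cloud(s);c=s['pixels'].astype(int)
d=P[...,:2]-o;x=d@[np.cos(a),np.sin(a)];y=d@[-np.sin(a),np.cos(a)]
zf=np.where(x<.045,.0116+(x+.105)*np.tan(np.radians(10)),.038-(x-.045)*np.tan(np.radians(6)))
h=P[...,2]-zf; t=get_obs()['tool_pos'][:2]-o; tx=t@[np.cos(a),np.sin(a)]
m=(abs(y)<.049)&(x<.106)&(x>tx+.012)&(h>.012)&(h<.052)&(x<tx+.09)
print('tcp',tx,t@[-np.sin(a),np.cos(a)],'n',m.sum())
for b in np.arange(-.05,.05,.02):
    k=m&(y>=b)&(y<b+.02)
    if k.sum()>3: print(round(b+.01,3),k.sum(),'x',np.round(np.percentile(x[k],[5,50,95]),4),'h',round(h[k].max(),3))
E
python3 -m pendant '[[[5,-1,1,0,0,0],[10,-1.5,2,0,0,0],[15,-2,2.6,0,0,0],[20,-3,3.5,0,0,0],[25,-3.5,4.4,0,0,0],[30,-4.5,5.3,0,0,0],[35,-5,6.2,0,0,0],[40,-6,7,0,0,0],[45,-6.5,8,0,0,0],[49.5,-7.4,8.8,0,0,0]]]'
python3 jar.py side side4; python3 jar.py top top4
python3 -c "
from h import *
a=cv2.imread('pics/side4.png')[120:220,150:320];b=cv2.imread('pics/top4.png')[140:250,170:270]
cv2.imwrite('pics/c4.png',np.hstack([cv2.resize(a,(680,400)),cv2.resize(b,(364,400))])[:, 280:])"
```

```text
clock: 4.82
tool_pos: [0.5119, 0.1791, 0.0446]
orientation: [-180.0, 0.0, -98.3]
force: [-0.3, 0.3, 0.6]
opening: 0.0003
tcp -0.0463107472209667 0.0004985761653867088 n 161
-0.04 60 x [-0.0325 -0.004   0.0086] h 0.046
-0.02 27 x [-0.0075  0.002   0.0085] h 0.047
-0.0 25 x [-0.0078 -0.0013  0.0082] h 0.048
0.02 24 x [-0.0083  0.0014  0.0079] h 0.047
0.04 25 x [-0.0086  0.001   0.0327] h 0.048
tcp -0.04655380899295499 0.00042135113255638984 n 89
-0.04 82 x [-0.0332 -0.021   0.0051] h 0.052
-0.02 7 x [-0.0237  0.0052  0.009 ] h 0.046
```

View pics/c4.png

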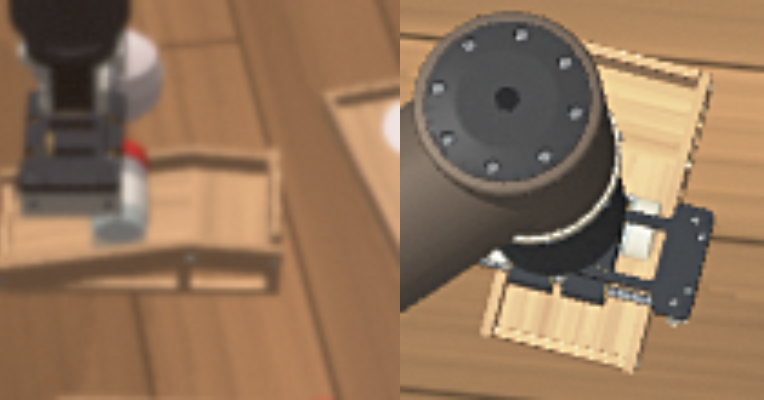

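The jar is straight across the gutter, with its front edge at x≈8 mm all along, and its centre is at about x -15. I'll carry on.

```bash
python3 -m pendant '[[[5,-1,1,0,0,0],[10,-1.5,2,0,0,0],[15,-2,2.6,0,0,0],[20,-3,3.5,0,0,0],[25,-3.5,4.4,0,0,0],[30,-4.5,5.3,0,0,0],[35,-5,6.2,0,0,0],[40,-6,7,0,0,0],[44,-6.5,7.8,0,0,0],[48,-7.1,8.5,0,0,0]]]'
python3 jar.py side side5
```

```text
clock: 6.18
tool_pos: [0.5597, 0.1719, 0.0531]
orientation: [180.0, -0.0, -98.3]
force: [-1.1, 0.0, 1.4]
opening: 0.0004
tcp 0.002087242214467456 0.00041567442170668367 n 144
-0.04 59 x [0.0151 0.0405 0.0561] h 0.047
-0.02 23 x [0.0435 0.0498 0.0564] h 0.048
-0.0 18 x [0.0435 0.0499 0.0565] h 0.047
0.02 18 x [0.0436 0.0501 0.0567] h 0.046
0.04 26 x [0.0436 0.0535 0.0863] h 0.046
```

The jar is still straight, at about x 34. Now I take it slowly over the crest.

```bash
python3 -m pendant '[[[3,-0.5,0.5,0,0,0],[6,-1,1,0,0,0],[9,-1.3,1.5,0,0,0],[11.5,-1.7,2,0,0,0],[14,-2.1,2,0,0,0],[16.5,-2.5,2,0,0,0],[19,-2.8,2,0,0,0],[21.5,-3.2,2,0,0,0],[24,-3.6,2,0,0,0],[26,-3.9,2,0,0,0]]]'
python3 jar.py side side6
python3 -c "
from h import *
a=cv2.imread('pics/side6.png')[120:220,190:320]
cv2.imwrite('pics/c6.png',cv2.resize(a,None,fx=4,fy=4))"
```

```text
clock: 7.48
tool_pos: [0.5857, 0.168, 0.055]
orientation: [-180.0, -0.0, -98.3]
force: [-0.3, -0.7, 0.1]
opening: 0.0005
tcp 0.027966418965395996 0.0002666038161743634 n 256
-0.04 82 x [0.0657 0.085  0.1032] h 0.051
-0.02 51 x [0.069  0.085  0.1039] h 0.051
-0.0 42 x [0.0728 0.0883 0.1046] h 0.049
0.02 43 x [0.0732 0.0889 0.1024] h 0.049
0.04 38 x [0.0699 0.086  0.1057] h 0.049
```

View pics/c6.png

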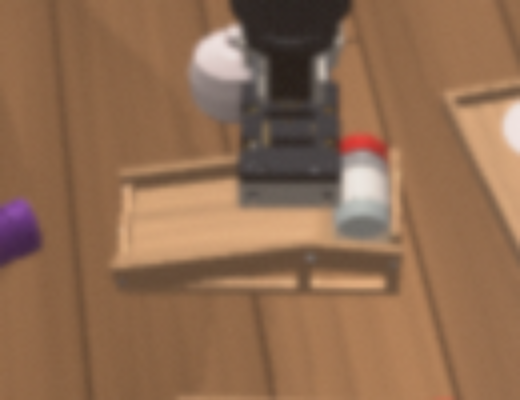

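The jar has rolled into the dip against the back stop, at crop (363,190), with its centre at about x 85–88. There is a gap to the fingers, so I back off and rise.

```bash
python3 -m pendant '[[[-10,1.5,2,0,0,0],[-25,4,10,0,0,0],[-35,5,40,0,0,0],[-50,7,80,0,0,0],[-70,40,120,0,0,0],[-90,80,150,0,0,0],[-110,130,170,0,0,0],[-135,180,175,0,0,0],[-165,230,175,0,0,0],[-165,230,175,0,0,0]]]'
python3 jar.py side side7
python3 - <<'E'
from h import *
shot('top','top7')
P=cloud(load('top7'));d=P[...,:2]-[.5582,.1719];a=-.1471;x=d@[np.cos(a),np.sin(a)];y=d@[-np.sin(a),np.cos(a)]
for b in np.arange(-.05,.05,.02):
    k=(y>=b)&(y<b+.02)&(x>.05)&(x<.107)&(P[...,2]>.065); print(round(b+.01,2),k.sum(),x[k].mean(),P[...,2][k].max())
A=cv2.imread('pics/side7.png');B=cv2.imread('pics/top7.png')
cv2.imwrite('pics/c7.png',cv2.resize(np.hstack([A,B]),(800,300)))
E
```

```text
clock: 8.78
tool_pos: [0.4176, 0.4007, 0.2306]
orientation: [180.0, 0.1, -98.0]
force: [0.1, -0.5, 0.0]
opening: 0.0004
tcp -0.171578206310956 0.20436354134527268 n 9
0.04 4 x [-0.1067 -0.0965 -0.0835] h 0.019
-0.04 105 0.08118927528961535 0.08338779526532125
-0.02 112 0.08126408834691093 0.08400920388743205
-0.0 104 0.08198260588505943 0.08295492621801581
0.02 103 0.08169955422671611 0.08229994377853522
0.04 97 0.08183999111141199 0.08182577300379945
```

View pics/c7.png

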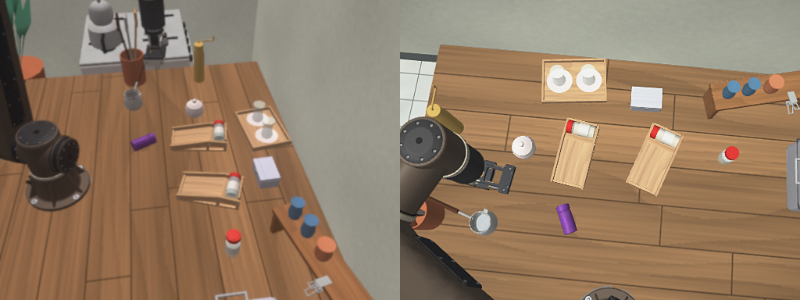

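The jar is parked in rack_a's dip at right-panel (580,128), straight across the gutter, and its top is at z≈0.082 (0.080 expected). Nothing else has moved and the arm is clear, so I hand in.

```bash
python3 -c "
from plant import *
print(close_job(), get_obs()['clock'])"
```

```text
the job is handed in; nothing more can be done
the job is handed in; nothing more can be done
```

The jar is parked in the dip at the top of rack_a, the left rack. I pushed it with shut fingertips at mid length, up the ramp at about 40 mm/s and more slowly over the crest. It rolled to the back stop by itself. I then backed off and raised the arm well clear, and handed in shortly after 8.8 s.

**Parked position:** the last views show the jar straight across the gutter, within about 1 mm in x over its length. The side view put its centre at x about 85–88 mm and the top view at about 82 mm; the target is 85. That 4–6 mm disagreement comes mostly from each camera seeing a different part of the jar. The top of the jar was at about 82–84 mm, against 80 mm expected.

**Forces and surroundings:** the force readings taken after each push stayed at about 2 N or less. In the pictures the other objects looked unmoved. I judged that by eye and did not measure them again.

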